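# Clip the carrying handle onto the round shielding pot

## Task

Take the snap-hook carrying handle out of its tray and clip it onto the lifting eye of the round shielding pot: press the hook down over the bar of the eye until the sprung gate has snapped shut again with the bar inside, then let go of it. Leave both pots standing where they are.

Things in the scene. Friction and masses are not known exactly. Their poses are not given: they have to be found in the camera images.
- clip_grip (a point): Snap-hook handle 54x18x122 mm, 0.3 kg, upright, mouth down, in a shallow grey tray (78x42, 22 high, 6 mm play). Point: centre of its black grip block (x 52, y 18, z 38 mm; pinch across y), 103 above the feet. z up. Steel frame below: two legs, inner faces at x = -17 and +17, open through along y, from feet (z -103) to crown (z -37); gate 7 above the feet. Works either way round.
- gate (a joint): Sprung 4 mm flap across the hook's mouth, pivoted at the -x leg. 0 = shut, 1.5 rad = swung fully inward and up; it cannot swing outward. The spring (about 3 to 8 N at the middle) always shuts it. Pressed down over a bar it opens, and snaps shut under the bar once the bar's axis is about 47 mm or more above the hook's feet.
- round_eye (a point): Lifting eye of the round grey pot (90 mm across, 50 high, 3.5 kg), the one to clip. Point: middle of the eye's level bar, on its axis, 58 mm above the flat lid. The bar is 10 mm rod along y, straight from y = -23 to +23, its upright legs at y = -33 and +33; z up. With the hook's feet down on the lid, the grip centre is 45 mm above this point.
- square_eye (a point): Lifting eye of the square grey pot (74x74 mm, 50 high, 3.5 kg): the same eye, point and axes as on the round pot. This pot gets no hook.

How it is judged:
At the end, for the whole second after the job is handed in: The bar of the round pot's eye lies inside the hook, between its legs and between gate and crown, with the gate shut (below 0.12 rad) and the pot upright (within 0.15 rad) (value of joint gate below 0.12 rad and x of round_eye in the frame of clip_grip between -0.02 and 0.02 m and y of round_eye in the frame of clip_grip between -0.026 and 0.026 m and z of round_eye in the frame of clip_grip between -0.094 and -0.035 m and angle between the y axis of round_eye and the y axis of clip_grip, either way round below 0.8 rad and angle between round_eye's own z axis and vertical below 0.15 rad); the robot touches nothing.
It fails at once if the square pot is shifted by more than 40 mm (distance of square_eye from where it was at the start of the episode above 0.04 m).
It fails at once if the round pot is shifted by more than 40 mm (distance of round_eye from where it was at the start of the episode above 0.04 m).
It also fails if it takes over 42 s, if anything falls off the work surface, if the arm or the gripper's body presses on something with over 40 N, if the wrist force passes 120 N, or if a joint passes its speed limit or range.

## Robot

A 7-joint arm with a two-finger parallel gripper is mounted at the origin on a cart in front of the work surface, level with it; the furniture and walls round the work are solid. World frame = base frame: x ahead of the robot, y to its left, z up, the work surface at z = 0. Lengths are in m, angles in rad, forces in N, time in s.
With the tool pointing down it reaches from about 0.4 to 0.875 m from the base axis. Payload 19.3 kg.
Tool frame: the origin (TCP) lies midway between the tips of the shut fingers; the grasp point (between the pads) lies 19 mm behind it; z points along the fingers, y is the line along which they close (so a half turn about z gives the same grasp; the last joint's range is limited). The gripper opens to 85 mm and grips with 20 to 120 N. Pads are 22 mm wide; open, the fingers measure 114 mm over their backs; the gripper's body (76 mm by 85 mm) begins 54 mm behind the grasp point. The pads swing forward as they close: fully open they stand 13 mm farther back than shut.
Start: joints at [1.123, 0.521, -0.036, 1.599, 0.021, 1.021, -0.113], TCP at [0.231, -0.581, 0.231] pointing down, gripper open.
Joint ranges: [-2.91, 2.91], [-0.3, 2.13], [-1.5, 1.42], [0.17, 2.43], [-1.26, 4.41], [0.16, 1.93], [-2.52, 2.52]. Speed limits (rad/s): [1.89, 1.89, 2.39, 2.39, 3.01, 3.01, 3.01].

## Interface

Orientations are given as [roll, pitch, yaw] about the fixed x, y, z axes, in that order (R = Rz(yaw) Ry(pitch) Rx(roll)).
In Python, from workcell import * gives the robot as it stands. The module is installed in compiled form; this text tells all that it offers.
- The arm moves only by the tool play_rows, never from a script. Its argument "deltas" is a list of rows, each a list of 7 numbers: the shift along the tool's x, y, z in units of 500 mm (1.0 is 500 mm), then the turn, a rotation vector about the tool's x, y, z in units of 120 degrees (1.0 is 120 degrees), then the closure, from 0 (fully open) to 1 (shut). A call has 1 to 10 rows; each row is the pose to reach, as a shift and turn from the pose commanded when the call began, along the tool's axes at that moment; what a row does not reach only later rows make up. A row lasts 1/10 s, in which the tool goes at most 50 mm and 8.59 degrees, less where a joint would pass 70% of its speed; a pose out of reach is approached as far as the arm can. A call with a number of a shift or a turn outside -1 to 1 is refused whole. A call with a gripper value outside its range is refused whole. The fingers move at their own pace and stop on an object; "newtons" is the grip in N (left out, the last holds). Time passes only in rows, so rows that repeat a pose let the fingers close. It gives the time, the measured TCP pose, the force, the opening and the grip force at its end, in the units of the state.
- observe(): the state, without advancing time (a new reading comes with each control period).
- grab_frame(name): name is "side" or "top" or "wrist"; returns the picture (480x640x3 uint8, red, green, blue); there is no depth.
- get_calibration(name): a dict with "fovy" (degrees; the focal length in pixels is half the picture's height over the tangent of half this angle, whatever the lens; pixels are square), "cx", "cy" (the principal point, pixels), "xyz" and "rotation" of the camera in the world. Camera axes: x right, y down, z forward; pixel columns grow to the right and rows downward; lengths in m; the calibration is good to about 2 mm. A picture is of the moment at which its call begins: read the wrist's pose just before it. get_calibration takes no time and is no camera call; for the wrist camera it gives the pose at the moment of the call.
- job_done(): hands the job in; it is judged then, once.
The state is a dict: "clock": time; "qpos": joint angles; "qd": joint speeds; "joint_efforts": joint torques, N m; "position": TCP position; "tool_rot": TCP orientation; "force": force on the tool from outside, world axes, zero at the start; "moment": the same for the moment, N m; "grip_width": finger opening in m; "finger_force": force on a finger pad.
Only numpy, scipy, OpenCV 4.12 (cv2) and the standard library are available. Lean on these libraries where they do the work, as an engineer would, in place of code of your own. Each camera call takes 0.05 s, during which the arm holds its last target. There are 200 camera calls.

## Working session

There is one attempt and no reset: what is moved stays moved. The work goes in short steps, Python scripts to look and compute and a tool call to move; the robot and the scene stay as the last step left them, time stands still between calls to the robot, and variables do not carry over. Pictures are saved under pics/ and viewed, at most 10 in all, crops included, and the job is handed in when it is done.

Besides the shell and the picture viewer there is one more tool, called after "Request:" as a command line: name --pt "numbers of a row" for each row, then --argument value for the rest. play_rows: Moves the arm, as the interface text tells. Its arguments: {"type":"object","properties":{"deltas":{"type":"array"},"newtons":{"type":"number"}},"required":["deltas"]}

```bash
mkdir -p pics
python3 - <<'E'
from workcell import *
import cv2
s=observe();print({k:s[k] for k in("clock","position","tool_rot","force","grip_width")})
for n in("side","top","wrist"):
    c=get_calibration(n);print(n,c)
    cv2.imwrite(f"pics/{n}0.png",grab_frame(n)[:,:,::-1])
E
```

```text
{'clock': 0.0, 'position': array([ 0.23040054, -0.58064434,  0.23073075]), 'tool_rot': array([-3.14048364e+00,  5.26514210e-05,  3.77764183e-01]), 'force': array([-0.57121985,  0.10305901,  0.50742193]), 'grip_width': 0.08556687729105042}
side {'fovy': 55.33498630633422, 'cx': 319.520213380392, 'cy': 250.04613376182965, 'xyz': array([ 0.35336723, -0.34563828,  0.61111209]), 'rotation': array([-2.20938192, -0.00403198, -0.05859723])}
top {'fovy': 57.91406008684836, 'cx': 314.664485635942, 'cy': 234.0230859942319, 'xyz': array([0.2803298 , 0.33765488, 0.94097859]), 'rotation': array([-2.99420145, -0.04678949, -1.55095261])}
wrist {'fovy': 70.69173411302657, 'cx': 322.09833431733193, 'cy': 239.91699406488908, 'xyz': array([ 0.30206881, -0.55235603,  0.37455019]), 'rotation': array([ 2.83694960e+00,  2.04743485e-03, -1.19225411e+00])}
```

View pics/side0.png

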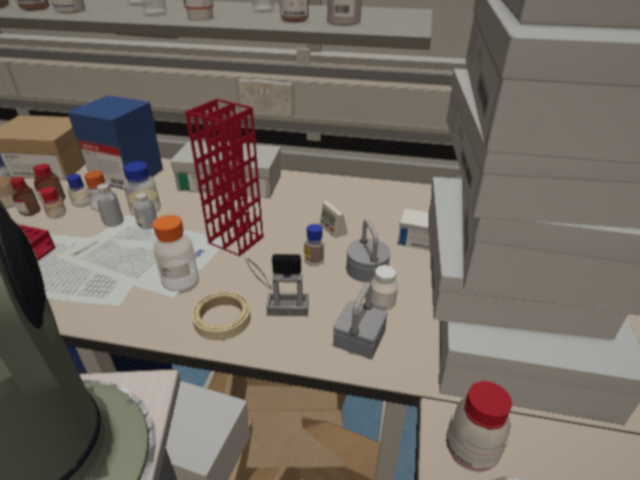

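View pics/top0.png

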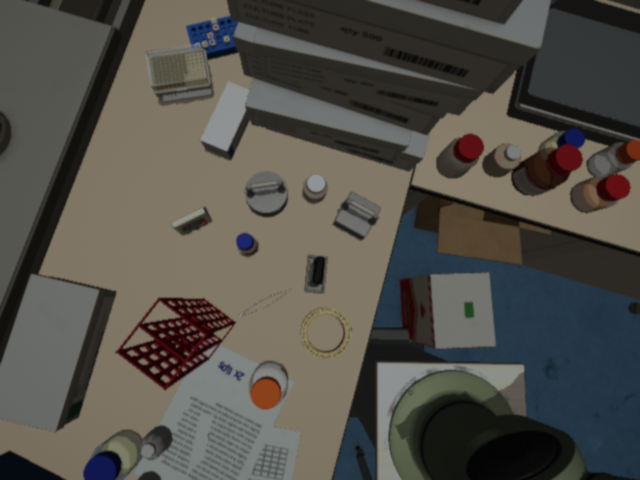

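The side view shows the hook in its tray (287,285), the round pot (368,255) and the square pot (360,325). The top view shows the hook at (317,270), the round pot at (267,193) and the square pot at (357,213). I'll zoom in on these to measure them.

```bash
cat > h.py <<'E'
from workcell import *
import numpy as np,cv2
from scipy.spatial.transform import Rotation as R
def ray(c,p):
    f=240/np.tan(np.radians(c["fovy"])/2)
    d=np.array([(p[0]-c["cx"])/f,(p[1]-c["cy"])/f,1.])
    d=R.from_euler("xyz",c["rotation"]).apply(d);return np.array(c["xyz"]),d/np.linalg.norm(d)
def tri(rs):
    A=sum(np.eye(3)-np.outer(d,d) for o,d in rs);b=sum((np.eye(3)-np.outer(d,d))@o for o,d in rs)
    x=np.linalg.solve(A,b);return x,[round(1e3*np.linalg.norm(np.cross(x-o,d)),1) for o,d in rs]
def proj(c,X):
    f=240/np.tan(np.radians(c["fovy"])/2)
    v=R.from_euler("xyz",c["rotation"]).inv().apply(np.array(X)-c["xyz"]);return v[0]/v[2]*f+c["cx"],v[1]/v[2]*f+c["cy"]
def onz(c,p,z):
    o,d=ray(c,p);return o+d*(z-o[2])/d[2]
E
python3 - <<'E'
import cv2,numpy as np
a=cv2.imread("pics/side0.png")[205:365,255:415];b=cv2.imread("pics/top0.png")[160:300,235:395]
cv2.imwrite("pics/z.png",np.hstack([cv2.resize(x,(400,400) if x.shape[0]==160 else (400,350),interpolation=2) if 0 else cv2.copyMakeBorder(cv2.resize(x,None,fx=2.5,fy=2.5,interpolation=cv2.INTER_CUBIC),0,400-int(x.shape[0]*2.5),0,0,0) for x in(a,b)]))
E
```

```text
(no output)
```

View pics/z.png

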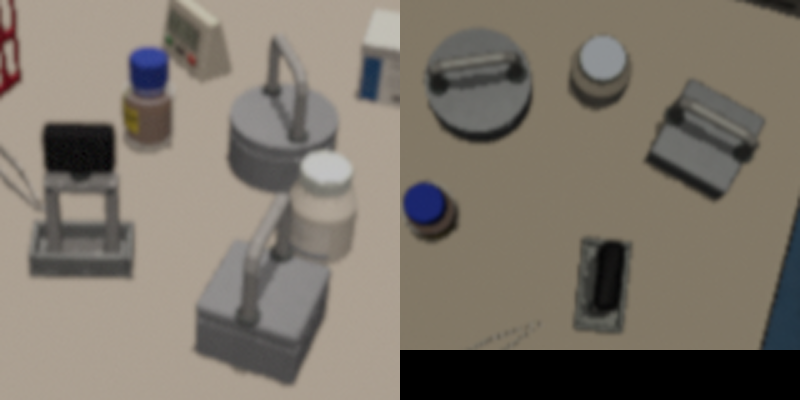

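The zoom gives sharp features: the grip block at z-px (79,150) in side and (610,276) in top. The round bar runs (278,40)–(301,75) in side and (437,68)–(520,57) in top. The square bar runs about (286,200)–(252,250) in side and (676,105)–(748,140) in top.

Run:
```python
from h import *
np.set_printoptions(precision=4,suppress=True)
S=get_calibration("side");T=get_calibration("top")
s=lambda x,y:(255+x/2.5,205+y/2.5)
t=lambda x,y:(235+(x-400)/2.5,160+y/2.5)
for n,a,b in [("grip c",(79,150),(610,276)),("grip topc",(79,127),(611,274)),("round mid",(289,56),(479,63)),("round far",(278,41),(437,68)),("round near",(301,76),(520,57)),("sq mid",(268,222),(712,122)),("sq far",(284,200),(676,105)),("sq near",(252,250),(748,140))]:
    print(n,*tri([ray(S,s(*a)),ray(T,t(*b))]))
print("tray corners z=.022",[onz(T,t(*p),.022) for p in((583,237),(631,240),(574,330),(622,332))])
print("round lid", onz(T,t(479,82),.05))
```

```text
grip c [0.3345 0.2913 0.1067] [np.float64(0.1), np.float64(0.1)]
grip topc [0.335  0.2917 0.1268] [np.float64(0.2), np.float64(0.2)]
round mid [0.4993 0.3975 0.1099] [np.float64(0.4), np.float64(0.4)]
round far [0.496  0.4309 0.1024] [np.float64(0.3), np.float64(0.3)]
round near [0.504  0.3654 0.1129] [np.float64(0.0), np.float64(0.0)]
sq mid [0.4586 0.2124 0.1034] [np.float64(0.1), np.float64(0.1)]
sq far [0.4733 0.2405 0.0974] [np.float64(0.5), np.float64(0.5)]
sq near [0.4444 0.1841 0.1056] [np.float64(0.1), np.float64(0.1)]
tray corners z=.022 [array([0.3727, 0.3102, 0.022 ]), array([0.3711, 0.2692, 0.022 ]), array([0.2941, 0.3161, 0.022 ]), array([0.2933, 0.2756, 0.022 ])]
round lid [0.4983 0.4012 0.05  ]
```

View pics/wrist0.png

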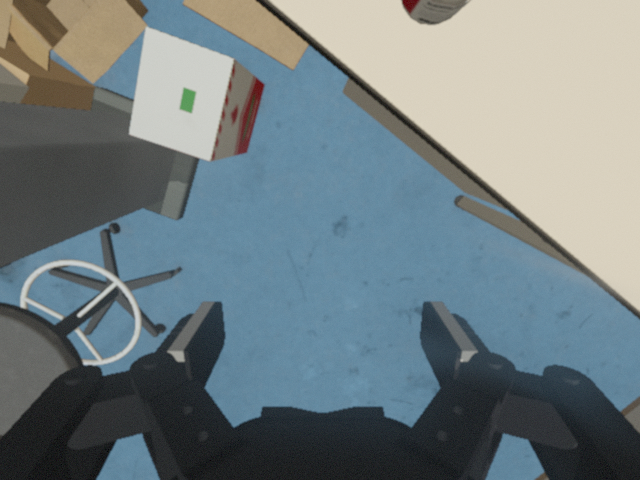

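Run:
```python
from h import *
np.set_printoptions(precision=3,suppress=True)
S=get_calibration("side");T=get_calibration("top")
s=lambda x,y:(255+x/2.5,205+y/2.5)
t=lambda x,y:(235+(x-400)/2.5,160+y/2.5)
print("bottle",tri([ray(S,s(327,168)),ray(T,t(603,58))])[0])
for p in((250,128),(412,187)): print("stack base T",onz(T,p,0))
print("S base",onz(S,(443,385),0), "T edge",onz(T,(425,190),0),onz(T,(640,262),0))
print("bottles base",onz(T,(450,172),0),onz(T,(590,205),0), onz(T,(520,192),0))
for z in(0,.2,.4,.6):print(z,proj(T,(.4,.05,z)),proj(S,(.45,.2,z)))
a=cv2.imread("pics/side0.png")[:420,380:640];b=cv2.imread("pics/top0.png")[0:280,230:640]
a=cv2.resize(a,None,fx=1.35,fy=1.35);b=cv2.resize(b,(440,300));c=np.zeros((600,800,3),np.uint8);c[:a.shape[0],:a.shape[1]]=a;c[:300,355:795]=b;cv2.imwrite("pics/z2.png",c)
```

```text
bottle [0.515 0.299 0.076]
stack base T [0.659 0.448 0.   ]
stack base T [0.534 0.079 0.   ]
S base [0.581 0.103 0.   ] T edge [0.528 0.049 0.   ] [ 0.377 -0.439  0.   ]
bottles base [ 0.572 -0.009  0.   ] [ 0.505 -0.332  0.   ] [ 0.53 -0.17  0.  ]
0 (np.float64(425.6597688776875), np.float64(246.37111209573771)) (np.float64(354.7460275685753), np.float64(342.4952327056112))
0.2 (np.float64(459.7566328982444), np.float64(232.87823161183732)) (np.float64(361.39483801584015), np.float64(251.5491286117139))
0.4 (np.float64(517.7186955252893), np.float64(209.94136612310626)) (np.float64(370.83504600980655), np.float64(122.42074606916526))
0.6 (np.float64(638.0909555524588), np.float64(162.30741019260267)) (np.float64(385.29159004809605), np.float64(-75.3238534155679))
```

View pics/z2.png

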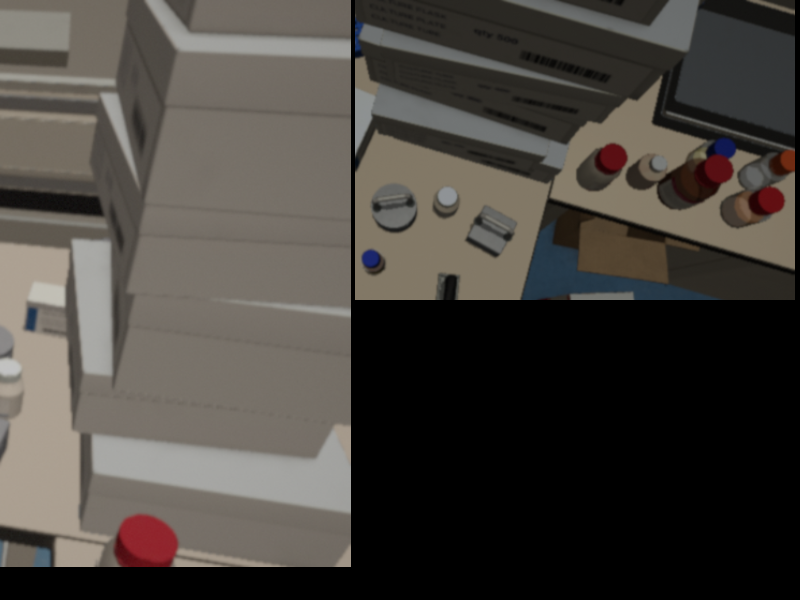

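The stack front stays at x > 0.53 and the white bottle is only 0.08 high, so a swing at r≈0.45, z≈0.3 is clear. Planning the swing now.

```bash
cat >> h.py <<'E'
def rows(W,start=None):
    "W: list of (x,y,z,yaw_rad) tool down; prints deltas from start (x,y,z,rotvec R)"
    if start is None:
        s=observe();p0=s["position"];R0=R.from_euler("xyz",s["tool_rot"])
    else: p0=np.array(start[:3]);R0=R.from_euler("xyz",[np.pi,0,start[3]])
    for w in W:
        d=R0.inv().apply(np.array(w[:3])-p0)/.5
        r=(R0.inv()*R.from_euler("xyz",[np.pi,0,w[3]])).as_rotvec(degrees=True)/120
        print(np.r_[d,r].round(3).tolist())
E
python3 - <<'E'
from h import *
def arc(a0,a1,r0,r1,z0,z1,y0,y1,n):
    return [(r*np.cos(a),r*np.sin(a),z,y) for a,r,z,y in zip(*[np.linspace(u,v,n+1)[1:] for u,v in((np.radians(a0),np.radians(a1)),(r0,r1),(z0,z1),(np.radians(y0),np.radians(y1)))])]
A=arc(-68.3,-30,.625,.5,.231,.31,21.6,75,8);B=arc(-30,8,.5,.45,.31,.31,75,129,8);C=arc(8,41,.45,.4435,.31,.29,129,176,8)
rows(A);print();rows(B,A[-1]);print();rows(C,B[-1])
E
```

```text
[0.103, -0.035, -0.02, -0.0, 0.0, -0.055]
[0.199, -0.079, -0.04, -0.0, -0.0, -0.111]
[0.288, -0.13, -0.059, -0.0, -0.0, -0.166]
[0.37, -0.187, -0.079, -0.0, -0.0, -0.222]
[0.445, -0.25, -0.099, -0.0, -0.0, -0.278]
[0.512, -0.318, -0.119, -0.0, -0.0, -0.333]
[0.57, -0.39, -0.138, -0.0, -0.0, -0.389]
[0.621, -0.465, -0.158, -0.0, -0.0, -0.445]

[0.083, 0.006, 0.0, 0.0, 0.0, -0.056]
[0.165, 0.005, 0.0, -0.0, 0.0, -0.113]
[0.246, -0.004, -0.0, 0.0, 0.0, -0.169]
[0.325, -0.018, -0.0, 0.0, 0.0, -0.225]
[0.401, -0.039, -0.0, 0.0, 0.0, -0.281]
[0.475, -0.066, -0.0, 0.0, 0.0, -0.338]
[0.545, -0.099, -0.0, 0.0, 0.0, -0.394]
[0.61, -0.137, -0.0, 0.0, 0.0, -0.45]

[0.057, 0.03, 0.005, -0.0, 0.0, -0.049]
[0.117, 0.056, 0.01, -0.0, 0.0, -0.098]
[0.178, 0.077, 0.015, -0.0, 0.0, -0.147]
[0.24, 0.094, 0.02, -0.0, 0.0, -0.196]
[0.303, 0.106, 0.025, -0.0, 0.0, -0.245]
[0.367, 0.114, 0.03, 0.0, 0.0, -0.294]
[0.431, 0.117, 0.035, 0.0, 0.0, -0.343]
[0.494, 0.115, 0.04, 0.0, 0.0, -0.392]
```

Request:
play_rows --pt "0.09 -0.03 -0.02 0 0 -0.055 0" --pt "0.18 -0.07 -0.04 0 0 -0.11 0" --pt "0.27 -0.12 -0.06 0 0 -0.165 0" --pt "0.36 -0.18 -0.08 0 0 -0.22 0" --pt "0.44 -0.245 -0.1 0 0 -0.28 0" --pt "0.51 -0.318 -0.12 0 0 -0.335 0" --pt "0.57 -0.39 -0.14 0 0 -0.39 0" --pt "0.62 -0.465 -0.16 0 0 -0.445 0" --pt "0.62 -0.465 -0.16 0 0 -0.445 0" --newtons 40

```text
clock: 1.05
position: [0.4348, -0.2452, 0.3127]
tool_rot: [3.14, -0.001, 1.321]
force: [0.2, -0.8, -0.8]
grip_width: 0.0854
finger_force: 0.0
```

Request:
play_rows --pt "0.083 0.006 0 0 0 -0.056 0" --pt "0.165 0.005 0 0 0 -0.113 0" --pt "0.246 -0.004 0 0 0 -0.169 0" --pt "0.325 -0.018 0 0 0 -0.225 0" --pt "0.4 -0.04 0 0 0 -0.28 0" --pt "0.475 -0.066 0 0 0 -0.338 0" --pt "0.545 -0.1 0 0 0 -0.394 0" --pt "0.61 -0.137 0 0 0 -0.45 0"

```text
clock: 1.85
position: [0.445, 0.0633, 0.3112]
tool_rot: [-3.142, -0.0, 2.257]
force: [-0.2, 0.6, -0.3]
grip_width: 0.0851
finger_force: 0.0
```

Request:
play_rows --pt "0.057 0.03 0.005 0 0 -0.049 0" --pt "0.117 0.056 0.01 0 0 -0.098 0" --pt "0.178 0.077 0.015 0 0 -0.147 0" --pt "0.24 0.094 0.02 0 0 -0.196 0" --pt "0.3 0.106 0.025 0 0 -0.245 0" --pt "0.367 0.114 0.03 0 0 -0.294 0" --pt "0.43 0.117 0.035 0 0 -0.343 0" --pt "0.494 0.115 0.04 0 0 -0.392 0" --pt "0.494 0.115 0.04 0 0 -0.392 0"

```text
clock: 2.75
position: [0.3321, 0.2924, 0.2912]
tool_rot: [3.141, -0.001, 3.081]
force: [-0.1, -1.1, -0.5]
grip_width: 0.0858
finger_force: 0.0
```

Run:
```python
from h import *
s=observe();print(s["clock"],s["position"],s["tool_rot"],s["qpos"].round(2),s["force"])
c=get_calibration("wrist");im=grab_frame("wrist");cv2.imwrite("pics/w1.png",im[:,:,::-1]);print(c)
print([proj(c,p) for p in((.3345,.2913,.125),(.4993,.3975,.108))])
```

```text
2.75 [0.3320537  0.2923672  0.29123922] [ 3.14075707e+00 -7.51316910e-04  3.08141177e+00] [-0.01  0.27 -1.01  1.94  0.26  1.07  0.39] [-0.14487265 -1.10109575 -0.53076773]
{'fovy': 70.69173411302657, 'cx': 322.09833431733193, 'cy': 239.91699406488908, 'xyz': array([0.25579113, 0.296987  , 0.43506884]), 'rotation': array([ 2.83754700e+00, -1.95561465e-03,  1.51136372e+00])}
[(np.float64(320.3948748733877), np.float64(221.33808592370548)), (np.float64(422.89067462632784), np.float64(353.14766507159374))]
```

View pics/w1.png

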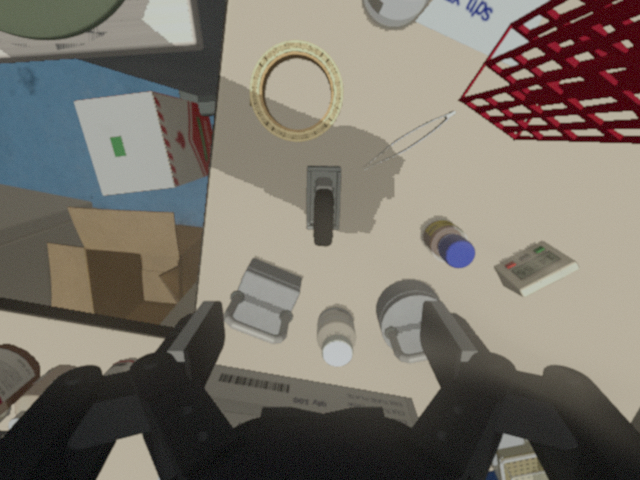

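The wrist view shows the hook's black grip at (323,213), running vertically, within 4 px of the prediction (320,221). The round eye's bar is near (415,355), partly behind a finger. I'll refine with blob fitting.

Run:
```python
from h import *
np.set_printoptions(precision=4,suppress=True)
def blob(f,x0,x1,y0,y1,th):
    g=cv2.cvtColor(cv2.imread(f),6)[y0:y1,x0:x1]
    n,l,st,ce=cv2.connectedComponentsWithStats((g<th).astype(np.uint8));i=1+st[1:,4].argmax()
    p=np.argwhere(l==i)[:,::-1]+[x0,y0];print(f,st[i,4],p.mean(0),cv2.minAreaRect(p.astype(np.float32)));return p
b=blob("pics/w1.png",295,350,165,255,50)
for y in range(180,248,6): q=b[b[:,1]==y,0]; print(y,q.min() if len(q) else 0,q.max() if len(q) else 0,end="; ")
t=blob("pics/top0.png",300,335,250,295,45); s=blob("pics/side0.png",265,310,245,285,45)
S=get_calibration("side");T=get_calibration("top")
c={'fovy': 70.69173411302657, 'cx': 322.098, 'cy': 239.917, 'xyz': np.array([0.25579113, 0.296987  , 0.43506884]), 'rotation':np.array([ 2.83754700e+00, -1.95561465e-03,  1.51136372e+00])}
print(tri([ray(S,s.mean(0)),ray(T,t.mean(0)),ray(c,b.mean(0))]))
print(tri([ray(S,s.mean(0)),ray(T,t.mean(0))]), onz(c,(324,218),.125),onz(c,(322,190),.125),onz(c,(324,245),.125))
# round bar in wrist
print(onz(c,(400,359),.113),onz(c,(438,353),.113))
```

```text
pics/w1.png 67 [324.3284 192.8806] ((324.0, 194.0), (8.0, 14.0), 90.0)
180 0 0; 186 0 0; 192 317 330; 198 321 321; 204 0 0; 210 0 0; 216 0 0; 222 0 0; 228 0 0; 234 0 0; 240 0 0; 246 0 0; pics/top0.png 321 [317.5826 271.1215] ((317.71624755859375, 271.20269775390625), (12.001126289367676, 29.42742156982422), 9.462322235107422)
pics/side0.png 488 [286.2377 264.502 ] ((286.0, 265.0), (20.0, 26.0), 90.0)
(array([0.3264, 0.296 , 0.1011]), [np.float64(7.6), np.float64(7.4), np.float64(14.4)])
(array([0.3335, 0.294 , 0.1057]), [np.float64(0.3), np.float64(0.3)]) [0.3315 0.2949 0.125 ] [0.305  0.2946 0.125 ] [0.3582 0.2933 0.125 ]
[0.5017 0.3705 0.113 ] [0.4964 0.4128 0.113 ]
```

Request:
play_rows --pt "0 0.004 0.08 0 0 0 0" --pt "0 0.004 0.17 0 0 0 0" --pt "0 0.004 0.26 0 0 0 0" --pt "0 0.004 0.34 0 0 0 0" --pt "0 0.004 0.4 0 0 0 0" --pt "0 0.004 0.4 0 0 0 0.3" --pt "0 0.004 0.4 0 0 0 0.6" --pt "0 0.004 0.4 0 0 0 0.8" --pt "0 0.004 0.4 0 0 0 1" --pt "0 0.004 0.4 0 0 0 1" --newtons 70

```text
clock: 3.8
position: [0.3355, 0.2924, 0.0925]
tool_rot: [3.14, 0.002, 3.072]
force: [-0.1, -0.3, 13.5]
grip_width: 0.017
finger_force: 67.6
```

Request:
play_rows --pt "0 0 0 0 0 0 1" --pt "0 0 0 0 0 0 1" --pt "0 0 0 0 0 0 1" --pt "0 0 0 0 0 0 1"

```text
clock: 4.2
position: [0.3355, 0.2924, 0.0925]
tool_rot: [3.14, 0.002, 3.073]
force: [0.2, -0.9, 14.1]
grip_width: 0.0172
finger_force: 68.0
```

Request:
play_rows --pt "0 0 -0.04 0 0 0 1" --pt "0 0 -0.1 0 0 0 1" --pt "0 0 -0.18 0 0 0 1" --pt "0 0 -0.26 0 0 0 1" --pt "-0.06 0.04 -0.32 0 0 -0.02 1" --pt "-0.12 0.09 -0.34 0 0 -0.04 1" --pt "-0.19 0.14 -0.34 0 0 -0.06 1" --pt "-0.25 0.19 -0.34 0 0 -0.08 1" --pt "-0.312 0.232 -0.34 0 0 -0.09 1" --pt "-0.312 0.232 -0.34 0 0 -0.09 1"

```text
clock: 5.2
position: [0.501, 0.3979, 0.2605]
tool_rot: [3.141, -0.001, -3.023]
force: [0.0, -0.5, -4.3]
grip_width: 0.017
finger_force: 70.4
```

Run:
```python
from h import *
s=observe();print(s["clock"],s["position"],s["tool_rot"],s["force"],s["grip_width"])
a=grab_frame("side");b=grab_frame("top");c=get_calibration("wrist");w=grab_frame("wrist")
for n,i in(("side",a),("top",b),("wrist",w)):cv2.imwrite(f"pics/{n}2.png",i[:,:,::-1])
print(c["xyz"],c["rotation"])
rs=lambda x,k:cv2.resize(x,None,fx=k,fy=k,interpolation=2)[:,:,::-1]
C=np.zeros((600,800,3),np.uint8)
C[:400,:350]=rs(a[150:310,300:440],2.5);C[:300,350:750]=rs(b[140:260,220:380],2.5);C[300:600,400:800]=rs(w[200:440,160:480],1.25)
cv2.imwrite("pics/z3.png",C)
```

```text
5.2 [0.50100379 0.39790474 0.26047261] [ 3.14051801e+00 -6.95806538e-04 -3.02266605e+00] [ 0.04651471 -0.47265242 -4.28356378] 0.016972011378177308
[0.42215707 0.38789785 0.40487236] [ 2.83789407e+00 -1.22889792e-03  1.69158369e+00]
```

View pics/z3.png

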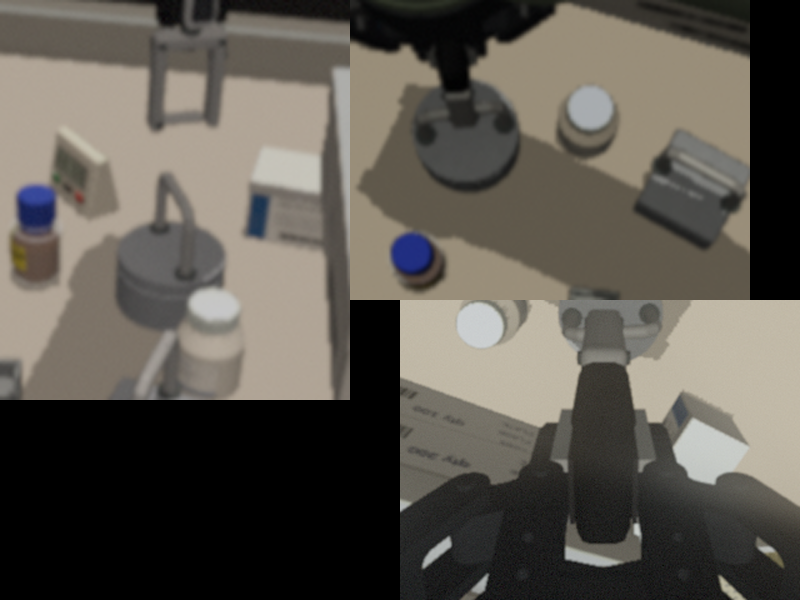

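The hook is held straight above the round eye, with its feet at side zoom (155,127) and (215,122). Now I'll check its x offset against the bar.

Run:
```python
from h import *
np.set_printoptions(precision=4,suppress=True)
S=get_calibration("side");T=get_calibration("top")
s=lambda x,y:(300+x/2.5,150+y/2.5);t=lambda x,y:(220+(x-350)/2.5,140+y/2.5)
for p in((155,127),(215,122),(158,38),(222,40)):
    o,d=ray(S,s(*p));print(o+d*(.389-o[1])/d[1])
print("bar",tri([ray(S,s(175,192)),ray(T,t(459,112))]))
print("bar legs at lid z=.05 side",onz(S,s(160,227),.05),onz(S,s(186,272),.05),"top",onz(T,t(426,134),.05),onz(T,t(504,123),.05))
```

```text
[0.4776 0.389  0.1761]
[0.5225 0.389  0.179 ]
[0.4754 0.389  0.2488]
[0.5214 0.389  0.2462]
bar (array([0.4999, 0.4036, 0.1074]), [np.float64(0.3), np.float64(0.3)])
bar legs at lid z=.05 side [0.4958 0.4366 0.05  ] [0.5081 0.3735 0.05  ] top [0.4955 0.4349 0.05  ] [0.507  0.3701 0.05  ]
```

Request:
play_rows --pt "-0.003 0.008 0.03 0 0 0 1" --pt "-0.003 0.008 0.07 0 0 0 1" --pt "-0.003 0.008 0.1 0 0 0 1" --pt "-0.003 0.008 0.12 0 0 0 1" --pt "-0.003 0.008 0.14 0 0 0 1" --pt "-0.003 0.008 0.16 0 0 0 1" --pt "-0.003 0.008 0.17 0 0 0 1"

```text
clock: 6.05
position: [0.4991, 0.4012, 0.1757]
tool_rot: [3.141, -0.0, -3.021]
force: [-1.8, -0.5, 0.5]
grip_width: 0.0172
finger_force: 70.9
```

Request:
play_rows --pt "0 0 0.01 0 0 0 1" --pt "0 0 0.02 0 0 0 1" --pt "0 0 0.03 0 0 0 1" --pt "0 0 0.04 0 0 0 1" --pt "0 0 0.05 0 0 0 1" --pt "0 0 0.06 0 0 0 1" --pt "0 0 0.06 0 0 0 1" --pt "0 0 0.06 0 0 0 1"

```text
clock: 6.85
position: [0.4993, 0.4012, 0.1463]
tool_rot: [3.142, -0.0, -3.021]
force: [0.0, 0.0, -3.0]
grip_width: 0.017
finger_force: 70.4
```

Run:
```python
from h import *
s=observe();print(s["clock"],s["position"],s["tool_rot"],s["force"],s["moment"],s["grip_width"])
a=grab_frame("side");b=grab_frame("top")
rs=lambda x,k:cv2.resize(x,None,fx=k,fy=k,interpolation=2)[:,:,::-1]
C=np.zeros((600,800,3),np.uint8)
C[:480,:400]=rs(a[190:310,320:420],4);C[:300,400:800]=rs(b[140:260,220:380],2.5)
cv2.imwrite("pics/z4.png",C)
```

```text
6.85 [0.49927415 0.40119043 0.14628555] [ 3.14150202e+00 -8.54326125e-07 -3.02144513e+00] [ 0.02198401  0.03127471 -3.01124255] [0.02284552 0.02091059 0.03023139] 0.01697475421534537
```

View pics/z4.png

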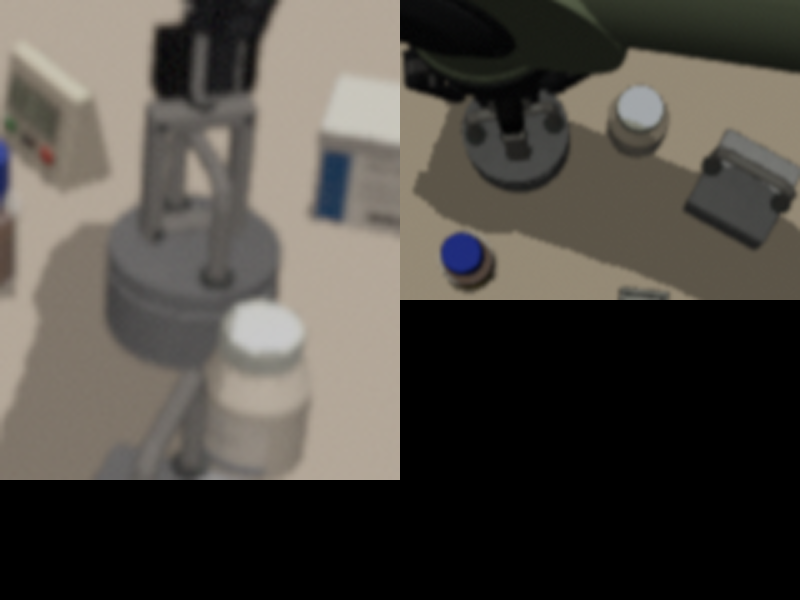

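The side view shows the bar between the hook's legs with the gate flap shut below it. The force reads only the hook's weight, so the feet aren't on the lid yet. I'll lower it until they touch.

Request:
play_rows --pt "0 0 0.004 0 0 0 1" --pt "0 0 0.007 0 0 0 1" --pt "0 0 0.007 0 0 0 1"

```text
clock: 7.25
position: [0.4992, 0.4011, 0.1426]
tool_rot: [-3.141, -0.0, -3.021]
force: [-0.3, -0.3, -3.2]
grip_width: 0.0171
finger_force: 70.4
```

Request:
play_rows --pt "0 0 0.003 0 0 0 1" --pt "0 0 0.005 0 0 0 1" --pt "0 0 0.005 0 0 0 1"

```text
clock: 7.55
position: [0.4992, 0.4011, 0.1401]
tool_rot: [-3.141, -0.0, -3.021]
force: [-0.1, -1.0, -2.6]
grip_width: 0.0167
finger_force: 70.4
```

Request:
play_rows --pt "0 0 0.002 0 0 0 1" --pt "0 0 0.004 0 0 0 1" --pt "0 0 0.004 0 0 0 1"

```text
clock: 7.85
position: [0.4992, 0.4011, 0.1382]
tool_rot: [-3.141, -0.0, -3.021]
force: [0.1, 0.5, -4.4]
grip_width: 0.0173
finger_force: 70.4
```

Request:
play_rows --pt "0 0 0.002 0 0 0 1" --pt "0 0 0.004 0 0 0 1" --pt "0 0 0.004 0 0 0 1"

```text
clock: 8.15
position: [0.4996, 0.4015, 0.1376]
tool_rot: [3.141, 0.001, -3.022]
force: [-2.5, -3.4, 13.4]
grip_width: 0.0172
finger_force: 73.2
```

Request:
play_rows --pt "0 0 0.002 0 0 0 1" --pt "0 0 0.003 0 0 0 1" --pt "0 0 0.003 0 0 0 1"

```text
clock: 8.45
position: [0.4997, 0.4018, 0.1375]
tool_rot: [3.141, 0.003, -3.022]
force: [-5.9, -8.6, 36.3]
grip_width: 0.0169
finger_force: 76.0
```

Contact with the lid. I'll ease off the press, then release.

Request:
play_rows --pt "0 0 -0.003 0 0 0 1" --pt "0 0 -0.004 0 0 0 1" --pt "0 0 -0.004 0 0 0 0.9" --pt "0 0 -0.004 0 0 0 0.7" --pt "0 0 -0.004 0 0 0 0.4" --pt "0 0 -0.004 0 0 0 0" --pt "0 0 -0.004 0 0 0 0" --pt "0 0 -0.004 0 0 0 0" --pt "0 0 -0.004 0 0 0 0" --pt "0 0 -0.004 0 0 0 0"

```text
clock: 9.45
position: [0.4992, 0.4012, 0.1368]
tool_rot: [3.142, -0.0, -3.021]
force: [0.4, -0.4, 0.2]
grip_width: 0.0853
finger_force: 0.0
```

Request:
play_rows --pt "0 0 -0.03 0 0 0 0" --pt "0 0 -0.08 0 0 0 0" --pt "0 0 -0.15 0 0 0 0" --pt "0 0 -0.23 0 0 0 0" --pt "0 0 -0.3 0 0 0 0" --pt "0.08 0 -0.34 0 0 0 0" --pt "0.16 0 -0.34 0 0 0 0" --pt "0.16 0 -0.34 0 0 0 0"

```text
clock: 10.25
position: [0.4154, 0.3922, 0.3093]
tool_rot: [3.141, 0.002, -3.017]
force: [1.1, 0.2, 0.4]
grip_width: 0.0855
finger_force: 0.0
```

Run:
```python
from h import *
s=observe();print(s["clock"],s["position"],s["force"],s["grip_width"])
a=grab_frame("side");b=grab_frame("top")
rs=lambda x,k:cv2.resize(x,None,fx=k,fy=k,interpolation=2)[:,:,::-1]
C=np.zeros((600,800,3),np.uint8)
C[:480,:400]=rs(a[190:310,320:420],4);C[:300,400:800]=rs(b[140:260,220:380],2.5)
cv2.imwrite("pics/z5.png",C)
```

```text
10.25 [0.41536258 0.39219564 0.30927425] [1.06781414 0.19532108 0.35873051] 0.08554200576249496
```

View pics/z5.png

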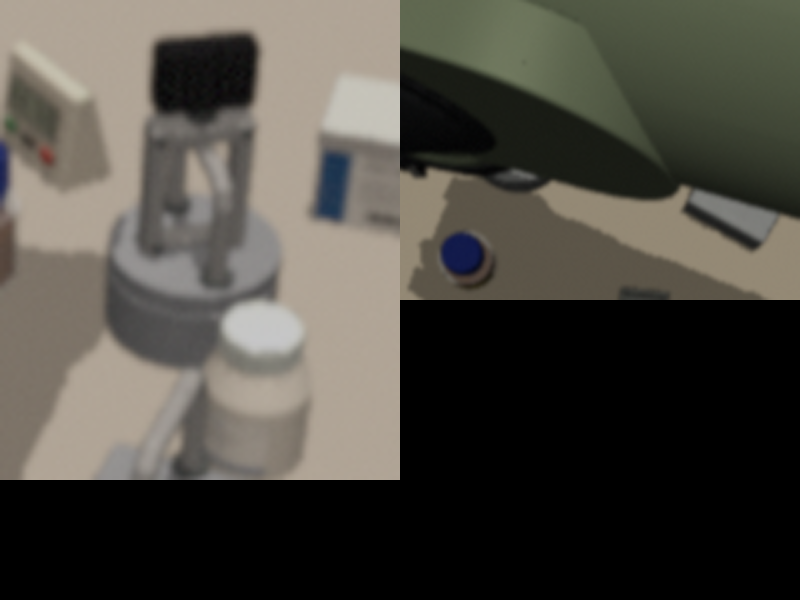

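The side view shows the hook standing upright on the lid with the bar between its legs, the gate shut below it, and the arm clear. Handing in.

```bash
python3 -c "
from workcell import *
print(job_done())"
```

```text
the job is handed in; nothing more can be done
None
```

The snap-hook handle is clipped onto the round pot's eye and released. In the last side view the gate looked shut below the bar and both pots stood where they were. I handed the job in at about 10 s; no verdict came back.

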